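# Pack the stuck cleaning tablet down its pipe

### The job

A washing-machine cleaning tablet has stuck part-way down the upright open pipe on the balcony shelf. Take the long wooden rod out of its stand, push the tablet down the pipe with it until it sits fully on the bottom and press it firmly there, then let go with the rod left standing in the pipe. The short rod stays in the stand.

Things in the scene. Friction and masses are not known exactly. Their poses are not given: they have to be found in the camera images.
- rod_mid (a point): Centre of the long rod: plain brown round wooden dowel, 22 mm diameter, 200 mm long, about 60 g, upright, its z axis up along its length. Its foot starts 35 mm deep in a close-fitting blind hole of a fixed pale bamboo block (70 x 150 mm, 45 mm high) on the shelf; the block's other hole, 80 mm away, holds the short rod. Which is in which hole varies. It lifts straight out.
- short_rod_mid (a point): Centre of the short rod, a bystander: same dowel of 22 mm diameter but only 110 mm long, upright in the other hole of the block. Leave it there.
- pipe_mouth (a point): Centre of the upper end of a fixed upright grey plastic pipe, open on top: outer diameter 50 mm, bore 42 mm, 100 mm tall, on an 84 mm round foot; z up. Bore's floor 94 mm below this point. Shelf top 15 mm above the work surface. Also on the shelf, 50 mm or more clear of pipe and rods: spray bottle 190 mm tall (+y end), peg box 86 mm (-y end), brush 70 mm (far side).
- tablet (a joint): How far the tablet has slid down the pipe, m: white, round, 40 mm diameter, 20 mm high, held in the bore by friction. At 0 its upper face is 24 mm below the mouth; about 5 N slides it; it sits on the bottom at 0.050, upper face 74 mm below the mouth. Starts at 0 to 0.020, stays where left. Firmly home: 10 to 20 N on it once it is down.
- tablet_top (a point): Centre of the tablet's upper face, z up; it goes down with the tablet.
There are look-alikes about, which are no part of the job. What is shaped like the part that bears rod_mid but black or red is not meant.

How it is judged (in metres and radians):
On the way, in this order (a step that is already met when the one before it is completed fails the run):
1. the long rod is drawn out of its stand (height (world z) of rod_mid above 0.165 m), for 0.1 s.
2. the long rod presses the tablet firmly (over 7 N, for a moment) on the bottom of the pipe (value of joint tablet above 0.047 m and contact force between rod and tablet above 7 N).
At the end, for the whole second after the job is handed in: The tablet is within 4 mm of its bottom position; the long rod stands released and at rest in the pipe, leaning less than 0.4 rad, its centre within 35 mm of the pipe's axis and less than 45 mm above the mouth; the short rod is still in its hole, within 25 mm of its start (value of joint tablet above 0.046 m and horizontal distance between rod_mid and pipe_mouth below 0.035 m and z of rod_mid in the frame of pipe_mouth below 0.045 m and angle between rod_mid's own z axis and vertical below 0.4 rad and linear speed of rod below 0.03 m/s and distance of short_rod_mid from where it was at the start of the episode below 0.025 m); the robot touches nothing.
It fails at once if the short rod is taken out of the stand (distance of short_rod_mid from where it was at the start of the episode above 0.03 m).
It also fails if it takes over 40 s, if anything falls off the work surface, if the arm or the gripper's body presses on something with over 40 N, if the wrist force passes 120 N, or if a joint passes its speed limit or range.

### The arm

A 6-joint arm with a two-finger parallel gripper is mounted at the origin on the work surface. World frame = base frame: x ahead of the robot, y to its left, z up, the work surface at z = 0. Lengths are in mm, angles in rad, forces in N, time in s.
With the tool pointing down it reaches from about 350 to 850 mm from the base axis. Payload 8.1 kg.
Tool frame: the origin (TCP) lies midway between the tips of the shut fingers; the grasp point (between the pads) lies 19 mm behind it (ctrl.tcp_to_grasp is the distance from the TCP to the grasp point, in mm); z points along the fingers, y is the line along which they close (so a half turn about z gives the same grasp; the last joint's range is limited). The gripper opens to 93 mm and grips with 3 to 60 N. Pads are 15 mm wide; open, the fingers measure 128 mm over their backs; the gripper's body (75 mm by 188 mm) begins 65 mm behind the grasp point.
Start: joints at [1.226, 0.13, 1.488, -0, 1.523, -0.085], TCP at [154.11, 579.875, 218.635] pointing down, gripper open.
Joint ranges: [-2.96, 2.96], [-0.89, 2.26], [0.02, 2.5], [-1.34, 4.48], [0, 2.73], [-2.66, 2.66]. Speed limits (rad/s): [2.39, 2.39, 2.79, 3.14, 3.14, 3.14].

### API

Orientations are given as a 3x3 rotation matrix whose columns are the frame's x, y, z axes.
In Python, from plant import ctrl, camera, ticket gives the robot as it stands. The module is installed in compiled form; this text tells all that it offers.
- The arm moves only by the tool carry_out, never from a script. Its argument "commands" is a list of rows, each a list of 3 entries, a list of its own where there are three numbers: the opening, from 0 (shut) to 1 (fully open), then the shift along the tool's x, y, z in cm, then the turn about the tool's z in rad. A call has exactly 8 rows; each row is the pose to reach, as a shift and turn from the pose commanded when the call began, along the tool's axes at that moment; what a row does not reach only later rows make up. A row lasts 1/10 s, in which the tool goes at most 50 mm and 8.59 degrees, less where a joint would pass 70% of its speed; a pose out of reach is approached as far as the arm can. A call with a gripper value outside its range is refused whole. The fingers move at their own pace and stop on an object; "grip_force" is the grip in N (left out, the last holds). Time passes only in rows, so rows that repeat a pose let the fingers close, or fill a call up. It gives the time, the measured TCP pose, the force, the opening and the grip force at its end, in the units of the state.
- ctrl.state(): the state, without advancing time (a new reading comes with each control period).
- camera(name): name is "scene" or "top"; returns a dict with "img" (480x640x3 uint8, red, green, blue), "z_map" (480x640 float32, mm along the optical axis (not along the pixel's ray), 0 where there is no reading), "fovy" (degrees; the focal length in pixels is half the picture's height over the tangent of half this angle, whatever the lens; pixels are square), "cx", "cy" (the principal point, pixels), "rvec" (rotation vector, rad) and "tvec" (3), from world to camera coordinates, as OpenCV has them. Camera axes: x right, y down, z forward; pixel columns grow to the right and rows downward; lengths in mm; the calibration is good to about 2 mm. A picture is of the moment at which its call begins.
- ticket.close_job(): hands the job in; it is judged then, once.
The state is a dict: "clock": time; "qpos": joint angles; "qd": joint speeds; "effort": joint torques, N m; "position": TCP position; "orientation": TCP orientation; "wrist_force": force on the tool from outside, world axes, zero at the start; "ft_torque": the same for the moment, N m; "grip_width": finger opening in mm; "gripper_force": force on a finger pad.
Only numpy, scipy, OpenCV 4.12 (cv2) and the standard library are available. Lean on these libraries where they do the work, as an engineer would, in place of code of your own. Each camera call takes 0.05 s, during which the arm holds its last target. There are 200 camera calls.

## Working session

There is one attempt and no reset: what is moved stays moved. The work goes in short steps, Python scripts to look and compute and a tool call to move; the robot and the scene stay as the last step left them, time stands still between calls to the robot, and variables do not carry over. Pictures are saved under pics/ and viewed, at most 10 in all, crops included, and the job is handed in when it is done.

Besides the shell and the picture viewer there is one more tool, called after ">>>" in YAML: its name, and indented under it one key for each argument. carry_out: Moves the arm, as the interface text tells. Its arguments: {"type":"object","properties":{"commands":{"type":"array"},"grip_force":{"type":"number"}},"required":["commands"]}

```bash
mkdir -p pics; cat > h.py <<'E'
import numpy as np, cv2
from plant import ctrl, camera, ticket
def cam(n):
    c=camera(n); f=240/np.tan(np.radians(c["fovy"])/2); R=cv2.Rodrigues(np.array(c["rvec"],float))[0]; t=np.array(c["tvec"],float).ravel()
    c.update(f=f,R=R,t=t); return c
def cloud(c):
    v,u=np.mgrid[:480,:640]; z=c["z_map"].astype(float)
    p=np.stack([(u-c["cx"])/c["f"]*z,(v-c["cy"])/c["f"]*z,z],-1)
    return (p-c["t"])@c["R"]
def save(c,n): cv2.imwrite("pics/"+n,c["img"][...,::-1])
E
python3 - <<'E'
from h import *
for n in("scene","top"):
    c=cam(n); save(c,n+"0.png"); np.savez(n+"0.npz",img=c["img"],P=cloud(c),z=c["z_map"])
    print(n,-c["R"].T@c["t"],c["R"][2],c["f"])
s=ctrl.state(); print(s["clock"],s["position"],s["orientation"],s["wrist_force"],s["grip_width"])
E
```

```text
scene [1006.38252882   92.63299504  577.29256441] [-0.75725515 -0.10245166 -0.64503356] 523.5802857161785
top [ 252.24804807   26.41233127 1029.26816867] [ 0.22690445  0.00660851 -0.9738946 ] 597.4458436031637
0.1 [153.92084137 579.38068176 217.68255689] [[-9.66444073e-01  2.56876512e-01 -5.57630127e-04]
 [ 2.56877084e-01  9.66442774e-01 -1.58997291e-03]
 [ 1.30490911e-04 -1.67986230e-03 -9.99998581e-01]] [-0.00120791 -0.43102176 -0.14076182] 93.17774696644754
```

View pics/scene0.png

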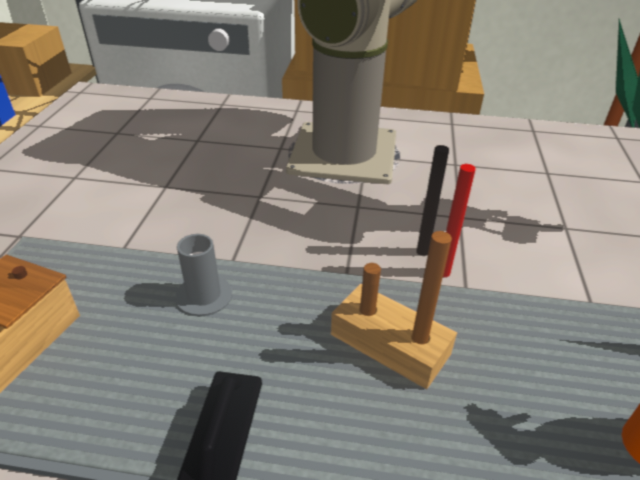

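View pics/top0.png

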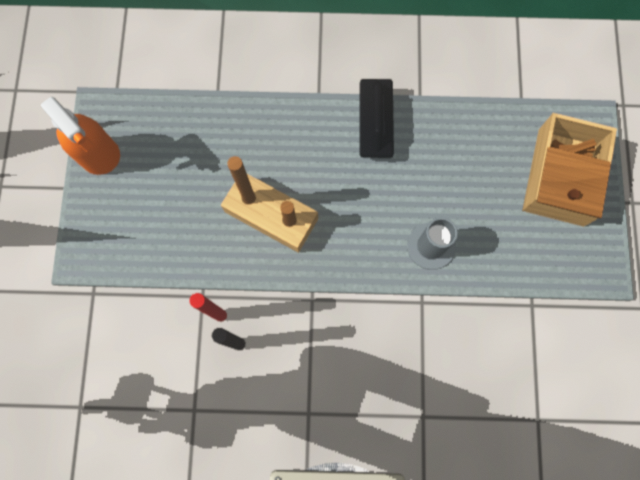

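Scene view: the long rod has its top at (441,239) and foot at (423,338), the short rod is at (372,268), and the pipe mouth is at (197,242). Top view: the long rod's top is at (236,163), the short rod at (288,208) and the mouth at (440,235). The black and red look-alikes stand on the robot's side of the shelf.

```bash
python3 - <<'E'
from h import *
for n in("scene","top"):
    d=np.load(n+"0.npz"); P=d["P"]; I=d["img"]; z=d["z"]>0
    hsv=cv2.cvtColor(I,cv2.COLOR_RGB2HSV)
    X,Y,Z=P[...,0],P[...,1],P[...,2]
    v,u=np.mgrid[:480,:640]
    def st(name,m):
        if m.sum()<5: print(n,name,m.sum());return
        q=P[m]; r=cv2.minEnclosingCircle(q[:,:2].astype(np.float32)); print(n,name,m.sum(),"med",np.median(q,0).round(1),"circ",np.round(r[0],1),round(r[1],1),"z",q[:,2].min().round(1),q[:,2].max().round(1))
    box=dict(scene=dict(L=(425,230,460,345),S=(358,260,385,320),M=(170,230,225,270),K=(415,140,450,260),R=(440,160,478,280)),top=dict(L=(220,150,258,210),S=(277,198,300,230),M=(415,215,465,255),K=(205,320,250,352),R=(185,290,230,325)))[n]
    def b(k): a=box[k]; return z&(u>=a[0])&(u<a[2])&(v>=a[1])&(v<a[3])
    st("Ltop",b("L")&(Z>221)); st("Lmid",b("L")&(Z>90)&(Z<215)); st("Stop",b("S")&(Z>131)); st("Mouth",b("M")&(Z>111)&(Z<119))
    st("Tab",b("M")&(hsv[...,1]<30)&(hsv[...,2]>170)&(Z<100)&(Z>30))
    for k in "KR": st(k,b(k)&(Z>60)); 
    m=z&(Z>56)&(Z<64)&(X>350)&(X<650)&(Y>50)&(Y<300)&(hsv[...,1]>60); st("block",m)
    print(cv2.minAreaRect(P[m][:,:2].astype(np.float32)))
E
```

```text
scene Ltop 232 med [552.  160.3 224. ] circ [550.  159.9] 11.4 z 221.0 225.8
scene Lmid 1190 med [558.8 161.4 170.2] circ [460.9 184.5] 104.8 z 90.2 215.0
scene Stop 175 med [514.1  89.5 133.9] circ [512.8  89.8] 11.6 z 131.0 136.0
scene Mouth 292 med [ 487.  -155.9  113.4] circ [ 484.1 -155.2] 26.2 z 111.0 116.3
scene Tab 1
scene K 1792 med [317.5 166.3 170. ] circ [429.  166.3] 132.7 z 60.1 225.8
scene R 1652 med [364.  199.6 165.1] circ [435.  171.2] 126.8 z 60.3 225.5
scene block 3939 med [538.3 129.5  59. ] circ [471.3 161.9] 126.1 z 56.0 64.0
((460.37530517578125, 161.83514404296875), (150.79962158203125, 232.5693359375), 62.350440979003906)
top Ltop 172 med [550.5 162.3 224.3] circ [550.8 161.7] 11.4 z 221.2 227.4
top Lmid 387 med [541.9 158.4 157.8] circ [549.5 161.9] 11.0 z 90.8 214.6
top Stop 142 med [513.2  91.6 134.3] circ [513.6  91.8] 11.1 z 131.2 138.1
top Mouth 231 med [ 484.5 -153.4  113.8] circ [ 484.8 -152.6] 25.3 z 111.0 118.7
top Tab 133 med [ 487.3 -164.1   85. ] circ [ 487.9 -166. ] 14.2 z 75.5 89.5
top K 411 med [306.5 167.1 191.7] circ [308.7 172.5] 11.0 z 60.2 202.9
top R 466 med [352.6 201.1 177.3] circ [355.8 206.6] 11.1 z 60.5 202.8
top block 2786 med [527.8 125.2  59.3] circ [469.2 159.7] 124.9 z 56.0 64.0
((462.12890625, 164.3074951171875), (150.97425842285156, 229.43661499023438), 62.096981048583984)
```

>>> carry_out:
  commands:
    - [1, [0, 0, -4.5], 0]
    - [1, [-6, -3.7, -4.5], 0]
    - [1, [-10, -6.2, -4.5], 0]
    - [1, [-14, -8.7, -4.5], 0]
    - [1, [-18, -11.1, -4.5], 0]
    - [1, [-22, -13.6, -4.5], 0]
    - [1, [-26, -16.1, -4.5], 0]
    - [1, [-30, -18.5, -4.5], 0]
  grip_force: 50

```text
clock: 0.9
position: [395.6, 324.0, 263.4]
orientation: [[-0.966, 0.257, -0.0], [0.257, 0.966, -0.0], [0.0, -0.0, -1.0]]
wrist_force: [0.8, 1.0, 0.4]
grip_width: 93.4
gripper_force: 0.0
```

>>> carry_out:
  commands:
    - [1, [-4, -2.5, 0], 0]
    - [1, [-8, -5, 0], 0]
    - [1, [-12, -7.4, 0], 0]
    - [1, [-16, -9.9, 0], 0]
    - [1, [-19, -11.8, 0], 0]
    - [1, [-19, -11.8, 0], 0]
    - [1, [-19, -11.8, 0], 0]
    - [1, [-19, -11.8, 0], 0]

```text
clock: 1.7
position: [547.4, 163.7, 263.3]
orientation: [[-0.967, 0.256, -0.001], [0.256, 0.967, 0.0], [0.001, 0.0, -1.0]]
wrist_force: [0.0, -0.2, -0.1]
grip_width: 93.0
gripper_force: 0.0
```

```bash
cat >> h.py <<'E'
def to(x,y,z):
    s=ctrl.state(); R=np.array(s["orientation"]); p=np.array(s["position"])
    print("t",s["clock"],"p",p.round(1),"F",np.round(s["wrist_force"],1),"w",round(s["grip_width"],1),"gf",s["gripper_force"],"R",R.round(3).tolist(),"shift cm",((np.array([x,y,z])-p)@R/10).round(2))
E
python3 - <<'E'
from h import *
to(550.4,160.8,176)
c=cam("scene");save(c,"s1.png")
E
```

```text
t 1.7 p [547.4 163.7 263.3] F [ 0.  -0.2 -0.1] w 93.0 gf 0.0 R [[-0.967, 0.256, -0.001], [0.256, 0.967, 0.0], [0.001, 0.0, -1.0]] shift cm [-0.37 -0.21  8.73]
```

View pics/s1.png

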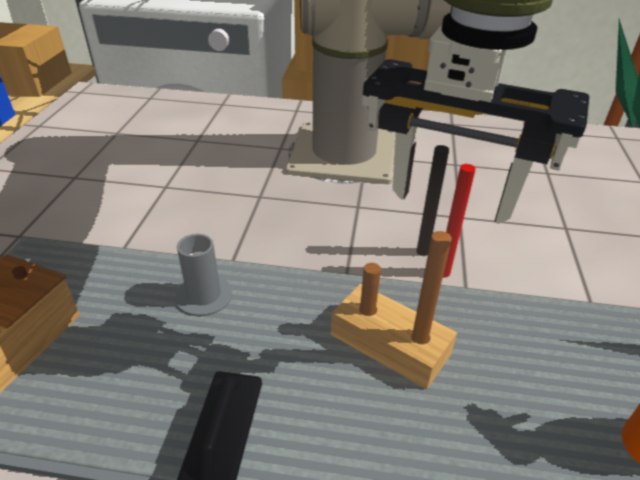

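The open fingers, with tips at about (400,195) and (505,215), straddle the long rod's top at (441,239). I'll go down and grip.

>>> carry_out:
  commands:
    - [1, [-0.4, -0.2, 0], 0]
    - [1, [-0.4, -0.2, 3], 0]
    - [1, [-0.4, -0.2, 6], 0]
    - [1, [-0.4, -0.2, 8.7], 0]
    - [1, [-0.4, -0.2, 8.7], 0]
    - [0.4, [-0.4, -0.2, 8.7], 0]
    - [0.3, [-0.4, -0.2, 8.7], 0]
    - [0.3, [-0.4, -0.2, 8.7], 0]
  grip_force: 10

```text
clock: 2.55
position: [552.7, 160.4, 178.9]
orientation: [[-0.967, 0.257, 0.003], [0.257, 0.967, 0.001], [-0.003, 0.001, -1.0]]
wrist_force: [-0.3, 0.5, 1.2]
grip_width: 73.4
gripper_force: 0.0
```

>>> carry_out:
  commands:
    - [0, [0, 0, 0], 0]
    - [0, [0, 0, 0], 0]
    - [0, [0, 0, 0], 0]
    - [0, [0, 0, 0], 0]
    - [0, [0, 0, 0], 0]
    - [0, [0, 0, 0], 0]
    - [0, [0, 0, 0], 0]
    - [0, [0, 0, 0], 0]

```text
clock: 3.35
position: [551.5, 160.0, 176.6]
orientation: [[-0.966, 0.257, -0.0], [0.257, 0.966, 0.0], [0.0, 0.0, -1.0]]
wrist_force: [0.5, 0.9, 0.4]
grip_width: 21.7
gripper_force: 10.0
```

>>> carry_out:
  commands:
    - [0, [0, 0, 0], 0]
    - [0, [0, 0, 0], 0]
    - [0, [0, 0, 0], 0]
    - [0, [0, 0, 0], 0]
    - [0, [0, 0, -1], 0]
    - [0, [0, 0, -2], 0]
    - [0, [0, 0, -3], 0]
    - [0, [0, 0, -4], 0]
  grip_force: 55

```text
clock: 4.15
position: [551.7, 159.8, 218.2]
orientation: [[-0.966, 0.257, 0.001], [0.257, 0.966, -0.0], [-0.001, -0.0, -1.0]]
wrist_force: [0.4, -1.0, -1.1]
grip_width: 21.2
gripper_force: 55.0
```

>>> carry_out:
  commands:
    - [0, [0, 0, -2], 0]
    - [0, [0, 0, -4], 0]
    - [0, [0, 0, -6], 0]
    - [0, [0, 0, -8], 0]
    - [0, [0, 0, -9], 0]
    - [0, [0, 0, -9], 0]
    - [0, [0, 0, -9], 0]
    - [0, [0, 0, -9], 0]

```text
clock: 4.95
position: [550.9, 159.8, 305.2]
orientation: [[-0.966, 0.257, -0.002], [0.257, 0.966, -0.0], [0.002, -0.001, -1.0]]
wrist_force: [0.7, -0.1, -1.3]
grip_width: 21.8
gripper_force: 55.0
```

```bash
python3 - <<'E'
from h import *
to(484.5,-154,306)
E
```

```text
t 4.95 p [550.9 159.8 305.2] F [ 0.7 -0.1 -1.3] w 21.8 gf 54.998964071273804 R [[-0.966, 0.257, -0.002], [0.257, 0.966, -0.0], [0.002, -0.001, -1.0]] shift cm [ -1.64 -32.04  -0.05]
```

>>> carry_out:
  commands:
    - [0, [-0.1, -2.5, 0], 0]
    - [0, [-0.3, -6, 0], 0]
    - [0, [-0.5, -10, 0], 0]
    - [0, [-0.7, -14, 0], 0]
    - [0, [-0.9, -18, 0], 0]
    - [0, [-1.1, -22, 0], 0]
    - [0, [-1.3, -26, 0], 0]
    - [0, [-1.5, -29, 0], 0]

```text
clock: 5.75
position: [490.2, -126.1, 305.4]
orientation: [[-0.966, 0.258, -0.002], [0.258, 0.966, 0.0], [0.002, -0.0, -1.0]]
wrist_force: [0.5, 0.3, 0.4]
grip_width: 21.3
gripper_force: 55.0
```

>>> carry_out:
  commands:
    - [0, [-0.1, -2, 0], 0]
    - [0, [-0.1, -3, 0], 0]
    - [0, [-0.1, -3, 0], 0]
    - [0, [-0.1, -3, 0], 0]
    - [0, [-0.1, -3, 0], 0]
    - [0, [-0.1, -3, 0], 0]
    - [0, [-0.1, -3, 0], 0]
    - [0, [-0.1, -3, 0], 0]

```text
clock: 6.55
position: [484.9, -152.9, 306.7]
orientation: [[-0.967, 0.256, 0.0], [0.256, 0.967, -0.0], [-0.0, 0.0, -1.0]]
wrist_force: [0.3, -0.1, -0.7]
grip_width: 21.4
gripper_force: 55.0
```

```bash
python3 - <<'E'
from h import *
to(484.5,-154,306)
for n in("scene","top"):
    c=cam(n);save(c,n+"2.png");P=cloud(c)
    near=(abs(P[...,0]-485)<45)&(abs(P[...,1]+154)<45)
    hs=cv2.cvtColor(c["img"],cv2.COLOR_RGB2HSV)
    br=near&(hs[...,1]>90)&(hs[...,0]<20)
    for lo in(130,150,165,180,195,210,225,240,255,270):
        m=br&(P[...,2]>lo)&(P[...,2]<lo+15)
        if m.sum()>4: print(n,lo,m.sum(),P[m].mean(0).round(1),P[m].min(0).round(1),P[m].max(0).round(1))
E
```

```text
t 6.55 p [ 484.9 -152.9  306.7] F [ 0.3 -0.1 -0.7] w 21.4 gf 54.999380707740784 R [[-0.967, 0.256, 0.0], [0.256, 0.967, -0.0], [-0.0, 0.0, -1.0]] shift cm [ 0.01 -0.11  0.07]
scene 150 89 [ 490.3 -148.9  160.3] [ 477.4 -159.8  154.2] [ 495.2 -142.5  164.9]
scene 165 149 [ 490.5 -149.5  172.8] [ 478.3 -159.9  165.1] [ 495.2 -142.7  179.9]
scene 180 152 [ 490.9 -149.5  187.8] [ 477.5 -159.9  180. ] [ 496.3 -142.3  194.7]
scene 195 165 [ 490.6 -149.3  202.6] [ 476.8 -160.2  195. ] [ 495.1 -142.7  210. ]
scene 210 177 [ 490.6 -149.8  217.8] [ 478.2 -161.3  210. ] [ 495.9 -142.2  224.9]
scene 225 177 [ 490.9 -150.1  232.6] [ 479.2 -161.6  225. ] [ 495.9 -142.9  239.9]
scene 240 198 [ 490.7 -149.7  247.6] [ 477.6 -160.8  240. ] [ 495.8 -142.7  255. ]
scene 255 201 [ 490.6 -149.8  262.6] [ 478.4 -161.   255.1] [ 496.  -142.5  270. ]
scene 270 216 [ 490.7 -149.9  277.5] [ 476.4 -161.7  270.1] [ 496.1 -142.2  284.9]
top 165 10 [ 473.9 -149.1  173.2] [ 473.2 -152.3  167.6] [ 474.9 -146.   177.7]
top 180 19 [ 473.8 -148.9  187.6] [ 472.7 -152.9  180.6] [ 475.8 -145.3  193.9]
top 195 26 [ 474.3 -148.4  203. ] [ 473.1 -154.4  195.6] [ 476.9 -144.2  209.3]
top 210 26 [ 474.6 -147.9  217.6] [ 472.5 -153.5  210.4] [ 477.6 -143.2  223.4]
top 225 34 [ 475.  -147.1  232.5] [ 472.7 -153.6  225.7] [ 478.1 -141.9  239.9]
top 240 42 [ 475.5 -146.9  247.8] [ 473.  -154.8  240.8] [ 481.1 -141.8  255. ]
top 255 44 [ 475.9 -146.2  263.1] [ 472.7 -153.2  256. ] [ 482.1 -141.1  269.8]
top 270 53 [ 476.5 -146.2  277.6] [ 472.9 -154.5  270. ] [ 484.5 -140.8  285. ]
```

View pics/scene2.png

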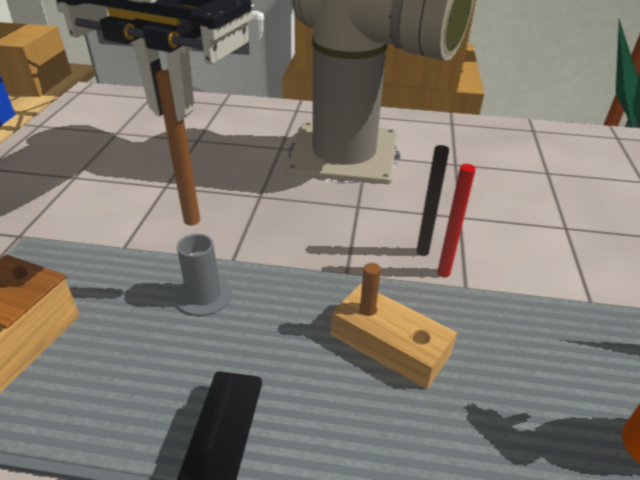

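The rod hangs upright, with its foot at (191,222) just above the pipe mouth at (197,242). Measured, it is about 2 mm off the pipe's axis, which the bore's clearance allows for. I'll go down in steps.

>>> carry_out:
  commands:
    - [0, [0, -0.2, 0], 0]
    - [0, [0, -0.2, 1.5], 0]
    - [0, [0, -0.2, 3], 0]
    - [0, [0, -0.2, 4], 0]
    - [0, [0, -0.2, 5], 0]
    - [0, [0, -0.2, 6], 0]
    - [0, [0, -0.2, 6], 0]
    - [0, [0, -0.2, 6], 0]

```text
clock: 7.45
position: [484.2, -155.3, 246.5]
orientation: [[-0.966, 0.257, -0.0], [0.257, 0.966, 0.0], [0.0, 0.0, -1.0]]
wrist_force: [1.0, -1.3, -0.1]
grip_width: 21.4
gripper_force: 55.0
```

>>> carry_out:
  commands:
    - [0, [0, 0, 0.5], 0]
    - [0, [0, 0, 1], 0]
    - [0, [0, 0, 1.5], 0]
    - [0, [0, 0, 2], 0]
    - [0, [0, 0, 2.5], 0]
    - [0, [0, 0, 3], 0]
    - [0, [0, 0, 3], 0]
    - [0, [0, 0, 3], 0]

```text
clock: 8.25
position: [483.6, -155.0, 215.7]
orientation: [[-0.966, 0.257, -0.002], [0.257, 0.966, 0.001], [0.002, 0.0, -1.0]]
wrist_force: [-0.1, -0.4, -0.6]
grip_width: 21.6
gripper_force: 55.0
```

```bash
python3 - <<'E'
from h import *
to(484.5,-154,192)
E
```

```text
t 8.25 p [ 483.6 -155.   215.7] F [-0.1 -0.4 -0.6] w 21.6 gf 54.99978482723236 R [[-0.966, 0.257, -0.002], [0.257, 0.966, 0.001], [0.002, 0.0, -1.0]] shift cm [-0.07  0.12  2.37]
```

>>> carry_out:
  commands:
    - [0, [0, 0, 0.2], 0]
    - [0, [0, 0, 0.4], 0]
    - [0, [0, 0, 0.6], 0]
    - [0, [0, 0, 0.8], 0]
    - [0, [0, 0, 1.0], 0]
    - [0, [0, 0, 1.2], 0]
    - [0, [0, 0, 1.4], 0]
    - [0, [0, 0, 1.6], 0]

```text
clock: 9.05
position: [484.2, -155.3, 200.4]
orientation: [[-0.966, 0.257, -0.0], [0.257, 0.966, 0.0], [0.0, 0.0, -1.0]]
wrist_force: [-2.4, 1.3, 4.4]
grip_width: 21.1
gripper_force: 55.0
```

```bash
python3 - <<'E'
from h import *
to(484.5,-154,192)
c=cam("scene");save(c,"s3.png");P=cloud(c);cv2.imwrite("pics/s3c.png",cv2.resize(c["img"][80:330,60:320,::-1],None,fx=2.3,fy=2.3))
hs=cv2.cvtColor(c["img"],cv2.COLOR_RGB2HSV)
m=(abs(P[...,0]-485)<40)&(abs(P[...,1]+154)<40)&(hs[...,1]>90)&(hs[...,0]<20)&(P[...,2]>90)
print(P[m].min(0),P[m].max(0))
E
```

```text
t 9.05 p [ 484.2 -155.3  200.4] F [-2.4  1.3  4.4] w 21.1 gf 55.00077188014984 R [[-0.966, 0.257, -0.0], [0.257, 0.966, 0.0], [0.0, 0.0, -1.0]] shift cm [-0.    0.13  0.84]
[ 462.3186309  -192.57239013   93.24851925] [ 524.43836216 -114.56052903  326.82414669]
```

View pics/s3c.png

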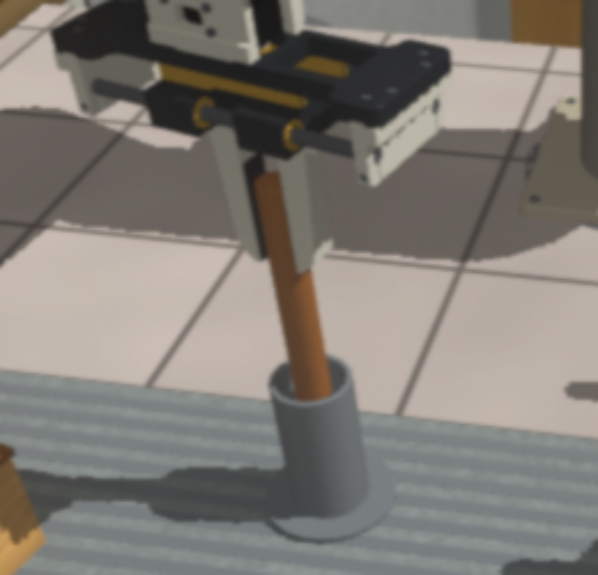

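The crop shows the rod inside the mouth, at crop pixel (313,385). A push of 4–5 N means the tablet is sliding, with about 8 mm left.

>>> carry_out:
  commands:
    - [0, [0, 0, 0.2], 0]
    - [0, [0, 0, 0.4], 0]
    - [0, [0, 0, 0.5], 0]
    - [0, [0, 0, 0.6], 0]
    - [0, [0, 0, 0.65], 0]
    - [0, [0, 0, 0.7], 0]
    - [0, [0, 0, 0.75], 0]
    - [0, [0, 0, 0.8], 0]

```text
clock: 9.9
position: [484.2, -155.3, 192.6]
orientation: [[-0.966, 0.257, 0.0], [0.257, 0.966, -0.0], [-0.0, -0.0, -1.0]]
wrist_force: [-2.0, 1.1, 4.5]
grip_width: 21.1
gripper_force: 55.0
```

>>> carry_out:
  commands:
    - [0, [0, 0, 0.03], 0]
    - [0, [0, 0, 0.06], 0]
    - [0, [0, 0, 0.09], 0]
    - [0, [0, 0, 0.12], 0]
    - [0, [0, 0, 0.15], 0]
    - [0, [0, 0, 0.18], 0]
    - [0, [0, 0, 0.2], 0]
    - [0, [0, 0, 0.2], 0]

```text
clock: 10.7
position: [484.7, -155.5, 192.1]
orientation: [[-0.966, 0.257, 0.001], [0.257, 0.966, -0.001], [-0.001, -0.0, -1.0]]
wrist_force: [-4.7, 2.8, 12.4]
grip_width: 21.1
gripper_force: 55.0
```

>>> carry_out:
  commands:
    - [0, [0, 0, 0.03], 0]
    - [0, [0, 0, 0.06], 0]
    - [0, [0, 0, 0.06], 0]
    - [0, [0, 0, 0.06], 0]
    - [0, [0, 0, 0.06], 0]
    - [0, [0, 0, 0.06], 0]
    - [0, [0, 0, 0.06], 0]
    - [0, [0, 0, 0.06], 0]

```text
clock: 11.5
position: [484.8, -155.5, 191.9]
orientation: [[-0.966, 0.257, 0.002], [0.257, 0.966, -0.001], [-0.002, -0.0, -1.0]]
wrist_force: [-5.0, 3.2, 15.1]
grip_width: 21.5
gripper_force: 55.0
```

>>> carry_out:
  commands:
    - [0, [0, 0, -0.1], 0]
    - [0, [0, 0, -0.2], 0]
    - [0, [0, 0, -0.2], 0]
    - [0, [0, 0, -0.2], 0]
    - [0.25, [0, 0, -0.2], 0]
    - [0.3, [0, 0, -0.2], 0]
    - [0.35, [0, 0, -0.2], 0]
    - [0.4, [0, 0, -0.2], 0]
  grip_force: 10

```text
clock: 12.3
position: [484.1, -155.3, 191.9]
orientation: [[-0.966, 0.257, -0.0], [0.257, 0.966, 0.0], [0.0, 0.0, -1.0]]
wrist_force: [-0.5, -0.9, -0.5]
grip_width: 35.5
gripper_force: 0.0
```

>>> carry_out:
  commands:
    - [0.5, [0, 0, 0], 0]
    - [0.6, [0, 0, 0], 0]
    - [0.7, [0, 0, 0], 0]
    - [0.8, [0, 0, 0], 0]
    - [0.9, [0, 0, 0], 0]
    - [1, [0, 0, 0], 0]
    - [1, [0, 0, 0], 0]
    - [1, [0, 0, 0], 0]

```text
clock: 13.1
position: [484.2, -155.3, 192.1]
orientation: [[-0.966, 0.257, 0.0], [0.257, 0.966, -0.0], [-0.0, -0.0, -1.0]]
wrist_force: [0.3, 0.3, 0.7]
grip_width: 92.1
gripper_force: 0.0
```

```bash
python3 - <<'E'
from h import *
to(484.5,-154,292)
c=cam("scene");cv2.imwrite("pics/s4c.png",cv2.resize(c["img"][30:330,60:320,::-1],None,fx=1.9,fy=1.9))
E
```

```text
t 13.1 p [ 484.2 -155.3  192.1] F [0.3 0.3 0.7] w 92.1 gf 0.0 R [[-0.966, 0.257, 0.0], [0.257, 0.966, -0.0], [-0.0, -0.0, -1.0]] shift cm [ 0.01  0.14 -9.99]
```

View pics/s4c.png

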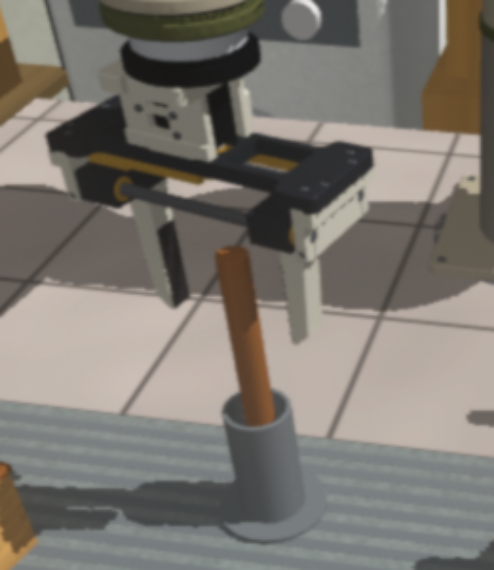

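The rod stands on its own between the open fingers, with its top at crop (232,250) and the pipe mouth at crop (258,408). I'll move straight up.

>>> carry_out:
  commands:
    - [1, [0, 0, -1], 0]
    - [1, [0, 0, -3], 0]
    - [1, [0, 0, -6], 0]
    - [1, [0, 0, -9], 0]
    - [1, [0, 0, -12], 0]
    - [1, [0, 0, -12], 0]
    - [1, [0, 0, -12], 0]
    - [1, [0, 0, -12], 0]

```text
clock: 13.95
position: [483.8, -155.1, 311.0]
orientation: [[-0.966, 0.257, -0.001], [0.257, 0.966, 0.001], [0.002, 0.0, -1.0]]
wrist_force: [-0.1, -0.7, 0.3]
grip_width: 92.8
gripper_force: 0.0
```

```bash
python3 - <<'E'
from h import *
to(484.5,-154,300)
for i in range(2):
    c=cam("scene");P=cloud(c);hs=cv2.cvtColor(c["img"],cv2.COLOR_RGB2HSV)
    b=(abs(P[...,0]-485)<80)&(abs(P[...,1]+154)<80)&(hs[...,1]>90)&(hs[...,0]<20)
    for lo in(120,170,220):
        m=b&(P[...,2]>lo)&(P[...,2]<lo+15);q=P[m]; print(lo,m.sum(),q.mean(0).round(1))
    print(P[b&(P[...,2]<260)][:,2].max())
save(c,"s5.png")
E
```

```text
t 13.95 p [ 483.8 -155.1  311. ] F [-0.1 -0.7  0.3] w 92.8 gf 0.0 R [[-0.966, 0.257, -0.001], [0.257, 0.966, 0.001], [0.002, 0.0, -1.0]] shift cm [-0.04  0.13  1.1 ]
120 130 [ 488.1 -151.5  127.5]
170 146 [ 488.4 -151.4  177.6]
220 183 [ 488.5 -152.2  227.4]
241.12549321009067
120 131 [ 488.3 -151.6  127.5]
170 154 [ 488.5 -151.6  177.5]
220 184 [ 488.5 -152.1  227.7]
241.55294866476632
```

View pics/s5.png

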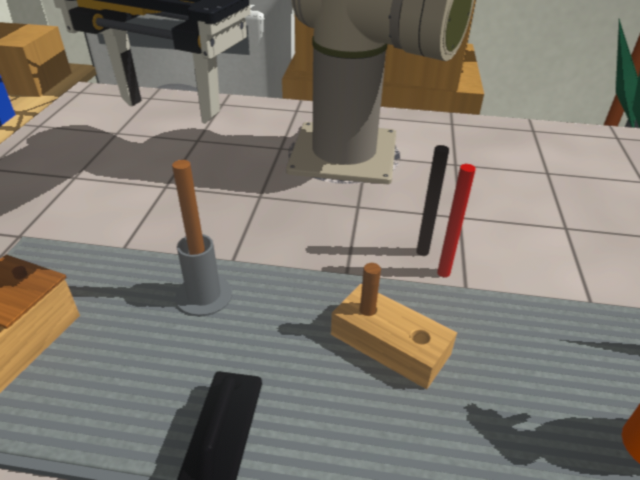

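The rod stands upright in the pipe with its top at (182,165). Measured, the top is at z = 241 mm, which matches the tablet being on the bottom. The gripper is clear and the short rod is still in its hole at (372,268), so I'm handing in.

```bash
python3 -c "
from plant import ticket
print(ticket.close_job())"
```

```text
the job is handed in; nothing more can be done
None
```

The job is handed in, with no verdict shown: the tablet was pushed to the bottom and pressed at about 15 N (wrist reading), the long rod stands released and upright in the pipe, and the short rod is still in its stand.

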